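Stand the red-nut tool holder in the bench socket

TASK

Take the tool holder with the red nut out of its slanted rest and stand it upright, taper down, in the empty tapered socket of the yellow bench fixture, ready for changing its cutter. Lower it fully home before you let go, rather than dropping it in, and leave the holder with the blue nut in its rest.

Things in the scene. Friction and masses are not known exactly. Their poses are not given: they have to be found in the camera images.
- red_holder: Steel tool holder, RED nut, 155 mm long, 0.45-0.7 kg. Origin: pull-stud end; z along its axis to the cutter. Diameters along z (mm): stud 12 to 18; taper 18 growing to 32 from 18 to 66; flange 46 to 86; neck 37 to 91; nut 40 from 91 to 135 (grip here); cutter 10 to 155. Starts in a fixed black rest, z leaning 20 degrees from vertical, towards the robot's left (+y) give or take 23 degrees.
- red_flange (a point): Point on the red holder's axis at its flange's underside, 66 mm from the stud end (which starts low); it meets the socket's mouth when the taper is home. z along the holder. At the start the rest cradles only the stud and the low (leaning) side of the flange; the nut is free all round, and the holder comes out upwards along its own axis.
- socket_mouth (a point): Centre of the mouth of the empty tapered socket, in the top of a fixed yellow round fixture (76 mm across, top 80 mm above the table, on a dark 110 mm square base). z up. It narrows from 33.6 mm across at the mouth to 19.6 mm at 48 mm depth, then a straight bore to 67 mm. The taper fits with 0.8 mm play all round and the flange comes to rest flat on the top face.
- blue_holder: A second tool holder of the same shape and size, with a BLUE nut, leaning in an identical black rest; to be left alone. Its cutter reaches 170 mm above the table, so pass high or around it. Origin and axes as for the red one.
There are look-alikes about, which are no part of the job. What is shaped like the red_holder but orange is not meant.

How it is judged:
At the end, for the whole second after the job is handed in: The red-nut holder stands released and at rest in the socket: flange underside centre within 10 mm of the centre of the socket's mouth, axis within about 10 degrees of vertical; the blue-nut holder is within 20 mm of where it started (distance between red_flange and socket_mouth below 0.01 m and angle between red_holder's own z axis and vertical below 0.17 rad and linear speed of red_holder below 0.02 m/s and distance of blue_holder from where it was at the start of the episode below 0.02 m); the robot touches nothing.
It fails at once if the red holder is let go above the socket with its flange still more than 20 mm over the mouth (dropped in) (horizontal distance between red_flange and socket_mouth below 0.03 m and z of red_flange in the frame of socket_mouth above 0.02 m and contact force between red_holder and the fingers below 0.05 N).
It fails at once if the blue holder is moved more than 20 mm (distance of blue_holder from where it was at the start of the episode above 0.02 m).
It also fails if it takes over 40 s, if anything falls off the work surface, if the arm or the gripper's body presses on something with over 40 N, if the wrist force passes 120 N, or if a joint passes its speed limit or range.

ROBOT

A 7-joint arm with a two-finger parallel gripper is mounted at the origin on the work surface. World frame = base frame: x ahead of the robot, y to its left, z up, the work surface at z = 0. Lengths are in m, angles in rad, forces in N, time in s.
With the tool pointing down it reaches from about 0.4 to 0.85 m from the base axis. Payload 10.4 kg.
Tool frame: the origin (TCP) lies between the finger pads; the fingertips stand ahead of it and the grasp point (between the pads) lies 3 mm ahead of it (r.tips_ahead is the z of the fingertips in the tool frame, in m); z points along the fingers, y is the line along which they close (so a half turn about z gives the same grasp; the last joint's range is limited). The gripper opens to 87 mm and grips with 3 to 60 N. Pads are 19 mm wide; open, the fingers measure 117 mm over their backs; the gripper's body (75 mm by 190 mm) begins 51 mm behind the grasp point.
Start: joints at [-1.251, 0.332, -0.065, 1.46, 0.022, 1.35, -0.088], TCP at [0.21, 0.589, 0.245] pointing down, gripper open.
Joint ranges: [-2.6, 2.6], [-0.5, 2.12], [-1.47, 1.34], [0.16, 2.42], [-1.27, 4.41], [0.06, 2.06], [-2.6, 2.6]. Speed limits (rad/s): [2.22, 2.22, 2.79, 2.79, 3.14, 3.14, 3.14].

INTERFACE

Orientations are given as a unit quaternion [x, y, z, w].
In Python, from bench import telemetry, camera, get_calibration, r gives the robot as it stands.
- The arm moves only by the tool drive_tool, never from a script. Its argument "series" is one flat list of numbers, 7 for each row, row after row: the turn, a rotation vector about the tool's x, y, z in units of 5 degrees (1.0 is 5 degrees), then the shift along the tool's x, y, z in units of 40 mm (1.0 is 40 mm), then the opening, from -1 (shut) to 1 (fully open). A call has 1 to 10 rows; each row is the pose to reach, as a shift and turn from the pose commanded when the call began, along the tool's axes at that moment; what a row does not reach only later rows make up. A row lasts 1/12 s, in which the tool goes at most 41.7 mm and 7.16 degrees, less where a joint would pass 70% of its speed; a pose out of reach is approached as far as the arm can. A call with a gripper value outside its range is refused whole. The fingers move at their own pace and stop on an object; "grip_force" is the grip in N (left out, the last holds). Time passes only in rows, so rows that repeat a pose let the fingers close. It gives the time, the measured TCP pose, the force, the opening and the grip force at its end, in the units of the state.
- telemetry.read_state(): the state, without advancing time (a new reading comes with each control period).
- camera(name): name is "scene" or "top"; returns the picture (400x640x3 uint8, red, green, blue); there is no depth.
- get_calibration(name): a dict with "fovy" (degrees; the focal length in pixels is half the picture's height over the tangent of half this angle, whatever the lens; pixels are square), "cx", "cy" (the principal point, pixels), "xyz" and "rotation" of the camera in the world. Camera axes: x right, y up, looking along -z (the intrinsics and any distortion apply to the point x, -y, -z); pixel columns grow to the right and rows downward; lengths in m; the calibration is good to about 2 mm. A picture is of the moment at which its call begins. get_calibration takes no time and is no camera call.
- r.close_job(): hands the job in; it is judged then, once.
The state is a dict: "time": time; "joint_positions": joint angles; "joint_vel": joint speeds; "joint_torque": joint torques, N m; "ee_pos": TCP position; "eef_rot": TCP orientation; "ft_force": force on the tool from outside, world axes, zero at the start; "torque": the same for the moment, N m; "width": finger opening in m; "grip_force": force on a finger pad.
Only numpy, scipy, OpenCV 4.12 (cv2) and the standard library are available. Lean on these libraries where they do the work, as an engineer would, in place of code of your own. Each camera call takes 0.05 s, during which the arm holds its last target. There are 200 camera calls.

## Working session

There is one attempt and no reset: what is moved stays moved. The work goes in short steps, Python scripts to look and compute and a tool call to move; the robot and the scene stay as the last step left them, time stands still between calls to the robot, and variables do not carry over. Pictures are saved under pics/ and viewed, at most 10 in all, crops included, and the job is handed in when it is done.

Besides the shell and the picture viewer there is one more tool, called after "Request:" in YAML: its name, and indented under it one key for each argument. drive_tool: Moves the arm, as the interface text tells. Its arguments: {"type":"object","properties":{"series":{"type":"array"},"grip_force":{"type":"number"}},"required":["series"]}

```bash
mkdir -p pics; ls; python3 - <<'E'
from bench import telemetry, camera, get_calibration, r
import cv2
for n in ("scene","top"):
    im=camera(n); cv2.imwrite(f"pics/{n}0.png",im[:,:,::-1]); print(n,get_calibration(n))
s=telemetry.read_state(); print(s); print(r.tips_ahead)
E
```

```text
pics
scene {'fovy': 50.036259696114215, 'cx': 324.48496305854195, 'cy': 202.41514150951386, 'xyz': array([ 0.87582186, -0.43732037,  1.06231562]), 'rotation': array([0.26494952, 0.07605532, 0.2907484 , 0.91623289])}
top {'fovy': 57.691528327151154, 'cx': 313.4839850023673, 'cy': 200.5895239113641, 'xyz': array([0.50367524, 0.09421833, 0.91524459]), 'rotation': array([-0.01483961,  0.01731427,  0.70890553, -0.70493471])}
{'time': 0.1, 'joint_positions': array([-1.25062269,  0.33280448, -0.06468857,  1.46084556,  0.02162025,
        1.34988586, -0.08850345]), 'joint_vel': array([-3.04103212e-04, -1.48146360e-03, -8.36701358e-04, -1.46893509e-04,
        1.19423208e-03, -6.82371282e-05, -1.63763064e-03]), 'joint_torque': array([ 1.16202667e-03, -6.24544144e+01,  2.42646493e-02, -3.90717924e+01,
       -6.15324592e-02,  3.67137906e-02,  1.41842011e-05]), 'ee_pos': array([0.20997316, 0.58834539, 0.24384169]), 'eef_rot': array([ 1.70544464e-01,  9.85349784e-01, -6.20010737e-04, -6.72701101e-05]), 'ft_force': array([ 1.04074952,  0.28440147, -0.24026718]), 'torque': array([-0.01054038, -0.04750565,  0.02278831]), 'grip_force': 0.0, 'width': 0.08735145127768465}
0.022
```

View pics/scene0.png

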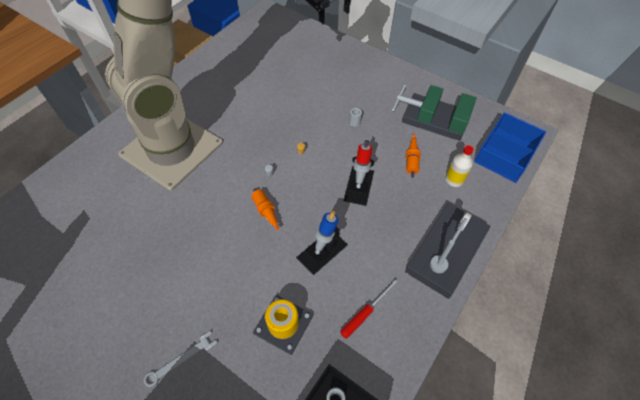

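View pics/top0.png

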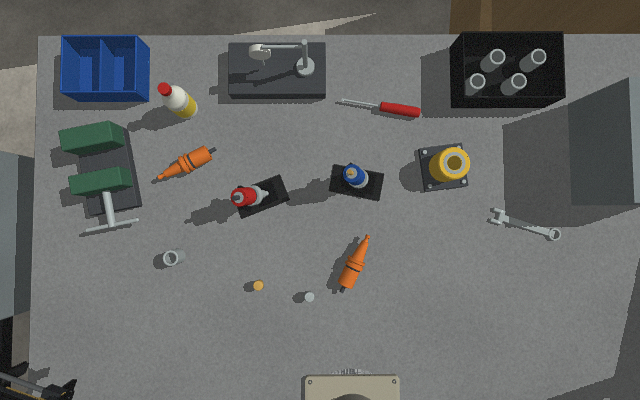

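The scene view shows the red nut at (364,155), the blue at (327,225) and the socket at (282,317). In the top view they are at (245,195), (355,175) and (455,163). I'll look at enlarged crops next.

```bash
python3 - <<'E'
import cv2,numpy as np
s=cv2.imread("pics/scene0.png");t=cv2.imread("pics/top0.png")
def crop(im,x,y,w=70,h=70,k=5): return cv2.resize(im[y:y+h,x:x+w],None,fx=k,fy=k,interpolation=cv2.INTER_NEAREST)
a=np.hstack([crop(s,330,135,80,60),crop(t,220,165,80,60)])
b=np.hstack([crop(s,245,290,80,60),crop(t,410,135,80,60)])
cv2.imwrite("pics/crop0.png",np.vstack([a,b]))
E
```

```text
(no output)
```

View pics/crop0.png

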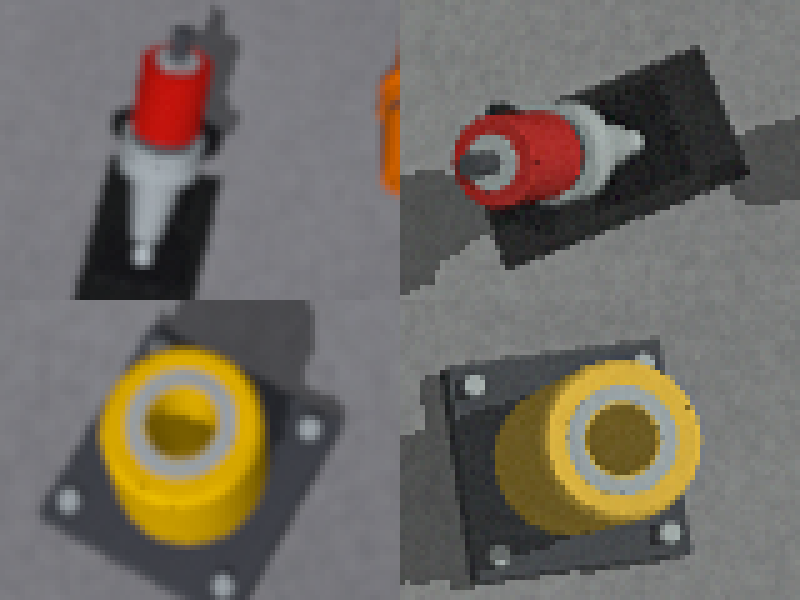

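```bash
cat > h.py <<'E'
import cv2,numpy as np
from scipy.spatial.transform import Rotation as R
from bench import telemetry, camera, get_calibration, r
def ray(n,p):
    c=get_calibration(n); f=200/np.tan(np.radians(c["fovy"])/2)
    d=np.array([(p[0]-c["cx"])/f,-(p[1]-c["cy"])/f,-1.])
    d=R.from_quat(c["rotation"]).apply(d); return c["xyz"],d/np.linalg.norm(d)
def onz(n,p,z):
    o,d=ray(n,p); return o+d*(z-o[2])/d[2]
def tri(ps,pt):
    A=[];b=[];L=[ray("scene",ps),ray("top",pt)]
    for o,d in L:
        P=np.eye(3)-np.outer(d,d); A.append(P); b.append(P@o)
    x=np.linalg.solve(sum(A),sum(b)); return x,[np.linalg.norm(P@x-q)*1e3 for P,q in zip(A,b)][0]*2
def ring(im,x,y,h=15,k=8):
    """outer ellipse of grey ring within the yellow top, im RGB"""
    c=cv2.resize(im[y-h:y+h,x-h:x+h],None,fx=k,fy=k,interpolation=cv2.INTER_CUBIC)
    hsv=cv2.cvtColor(c,cv2.COLOR_RGB2HSV)
    m=((hsv[...,1]<90)&(hsv[...,2]>90)).astype(np.uint8)
    n,l,st,ce=cv2.connectedComponentsWithStats(m)
    best=None
    for cn in cv2.findContours(m,cv2.RETR_EXTERNAL,cv2.CHAIN_APPROX_NONE)[0]:
        bx,by,w,hh=cv2.boundingRect(cn)
        if bx>0 and by>0 and bx+w<c.shape[1] and by+hh<c.shape[0] and (best is None or len(cn)>len(best)): best=cn
    e=cv2.fitEllipse(cv2.convexHull(best)); return (np.array(e[0])+.5)/k+[x-h,y-h]-.5, np.array(e[1])/k
E
python3 - <<'E'
from h import *
np.set_printoptions(precision=4,suppress=True)
for n,x,y in (("scene",281,374-0 if 0 else 374-0),) if 0 else (("scene",281,315),("top",454,163)):
    im=cv2.cvtColor(cv2.imread(f"pics/{n}0.png"),cv2.COLOR_BGR2RGB)
    p,ax=ring(im,x,y,14); print(n,p,ax,onz(n,p,.08))
c=lambda x,y,X,Y:(x/5+X-.5,y/5+Y-.5)
a,ea=tri(c(181,58,330,135),c(91,162,220,165)); b,eb=tri(c(142,264,330,135),c(242,144,220,165))
u=a-b; print(a,ea,b,eb,np.linalg.norm(u)); u/=np.linalg.norm(u)
print("axis",u,"tilt",np.degrees(np.arccos(u[2])),"az from +y",np.degrees(np.arctan2(-u[0],u[1])))
E
```

```text
scene [280.7332 314.2787] [21.3527 22.4223] [ 0.6287 -0.2359  0.08  ]
top [454.0305 162.51  ] [21.9915 22.4209] [ 0.6282 -0.2349  0.08  ]
[0.5476 0.2515 0.1503] 1.0119152464824388 [0.5641 0.2042 0.0198] 2.5047707065189635 0.13971863058388628
axis [-0.1182  0.3385  0.9335] tilt 21.011904717000004 az from +y 19.247512495181045
```

```bash
cat >> h.py <<'E'
np.set_printoptions(precision=3,suppress=True)
az,tl=np.radians(20),np.radians(20)
U=np.array([-np.sin(tl)*np.sin(az),np.sin(tl)*np.cos(az),np.cos(tl)])
NUT=np.array([.5476,.2515,.1503])-.020*U   # grasp point, 115 mm along
def pose(z,h):  # tool z, closing line heading
    y=np.array([np.cos(h),np.sin(h),0]); return R.from_matrix(np.c_[np.cross(y,z),y,z])
def go(Rt,p):   # p = grasp point target
    s=telemetry.read_state(); R0=R.from_quat(s["eef_rot"])
    tcp=p-.003*Rt.apply([0,0,1]); d=R0.inv().apply(tcp-s["ee_pos"])
    print("t",s["time"],"turn",np.degrees((R0.inv()*Rt).as_rotvec())/5,"shift",d/.04,"mm",d*1e3)
E
python3 -c "
from h import *
go(pose(-U,az),NUT+.1*U);print(NUT)"
```

```text
t 0.1 turn [ 1.745 -3.731  9.969] shift [-10.327  -4.547   0.395] mm [-413.087 -181.897   15.806]
[0.55  0.245 0.132]
```

Request:
drive_tool:
  series: [1.75,-3.73,9.97,-10.33,-4.55,0.4,1,1.75,-3.73,9.97,-10.33,-4.55,0.4,1,1.75,-3.73,9.97,-10.33,-4.55,0.4,1,1.75,-3.73,9.97,-10.33,-4.55,0.4,1,1.75,-3.73,9.97,-10.33,-4.55,0.4,1,1.75,-3.73,9.97,-10.33,-4.55,0.4,1,1.75,-3.73,9.97,-10.33,-4.55,0.4,1,1.75,-3.73,9.97,-10.33,-4.55,0.4,1,1.75,-3.73,9.97,-10.33,-4.55,0.4,1,1.75,-3.73,9.97,-10.33,-4.55,0.4,1]

```text
time: 0.93
ee_pos: [0.5134, 0.3013, 0.2291]
eef_rot: [0.565, 0.807, -0.1, 0.142]
ft_force: [1.1, 0.9, 0.7]
width: 0.087
grip_force: 0.0
```

```bash
python3 -c "
from h import *
go(pose(-U,az),NUT+.1*U)"
```

```text
t 0.9333 turn [-0.004 -0.002  0.007] shift [-0.701  0.376  0.276] mm [-28.021  15.051  11.051]
```

Request:
drive_tool:
  series: [0,0,0,-0.5,0.3,0.2,1,0,0,0,-0.5,0.3,0.2,1,0,0,0,-0.5,0.3,0.2,1,0,0,0,-0.5,0.3,0.2,1]

```text
time: 1.27
ee_pos: [0.5305, 0.2872, 0.2287]
eef_rot: [0.565, 0.807, -0.099, 0.142]
ft_force: [-1.4, -0.0, -0.4]
width: 0.087
grip_force: 0.0
```

```bash
python3 - <<'E'
from h import *
go(pose(-U,az),NUT+.1*U)
s=cv2.cvtColor(camera("scene"),cv2.COLOR_RGB2BGR);t=cv2.cvtColor(camera("top"),cv2.COLOR_RGB2BGR)
cv2.imwrite("pics/s1.png",s);cv2.imwrite("pics/t1.png",t)
f=lambda im,x,y:cv2.resize(im[y:y+120,x:x+100],None,fx=4,fy=4,interpolation=cv2.INTER_CUBIC)
cv2.imwrite("pics/c1.png",np.hstack([f(s,310,90),f(t,195,130)]))
E
```

```text
t 1.2667 turn [-0.002 -0.017  0.009] shift [-0.255  0.097  0.102] mm [-10.181   3.868   4.09 ]
```

View pics/c1.png

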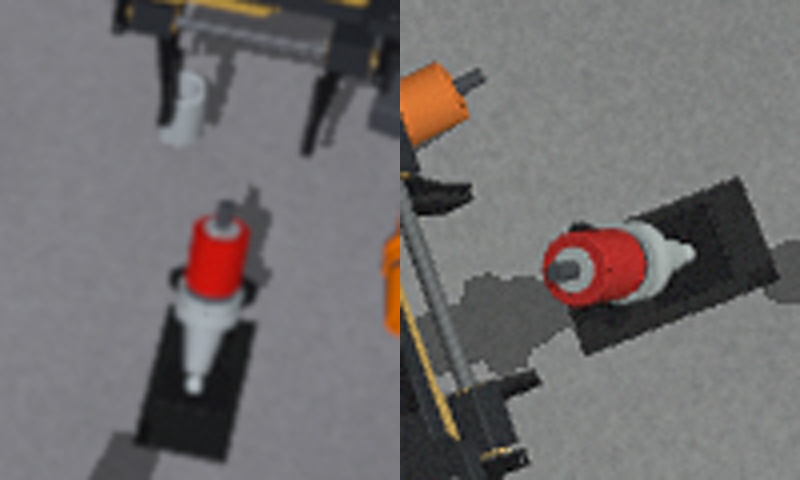

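The crops show the red nut at scene (364,152) and top (244,197). The fingers are open on either side of it, clear of the rest. I'll centre, then go down along the holder's axis.

Request:
drive_tool:
  series: [0,0,0,-0.25,0.1,0.1,1,0,0,0,-0.25,0.1,0.1,1,0,0,0,-0.25,0.1,0.5,1,0,0,0,-0.25,0.1,1.0,1,0,0,0,-0.25,0.1,1.4,1,0,0,0,-0.25,0.1,1.6,1,0,0,0,-0.25,0.1,1.6,1,0,0,0,-0.25,0.1,1.6,1]

```text
time: 2.03
ee_pos: [0.5457, 0.2585, 0.1727]
eef_rot: [0.565, 0.807, -0.099, 0.142]
ft_force: [-0.2, 0.8, 0.5]
width: 0.087
grip_force: 0.0
```

```bash
python3 - <<'E'
from h import *
go(pose(-U,az),NUT)
s=cv2.cvtColor(camera("scene"),cv2.COLOR_RGB2BGR);t=cv2.cvtColor(camera("top"),cv2.COLOR_RGB2BGR)
f=lambda im,x,y:cv2.resize(im[y:y+120,x:x+100],None,fx=4,fy=4,interpolation=cv2.INTER_CUBIC)
cv2.imwrite("pics/c2.png",np.hstack([f(s,310,90),f(t,195,130)]))
E
```

```text
t 2.0333 turn [ 0.003 -0.01  -0.004] shift [ 0.022 -0.016  1.014] mm [ 0.865 -0.637 40.562]
```

View pics/c2.png

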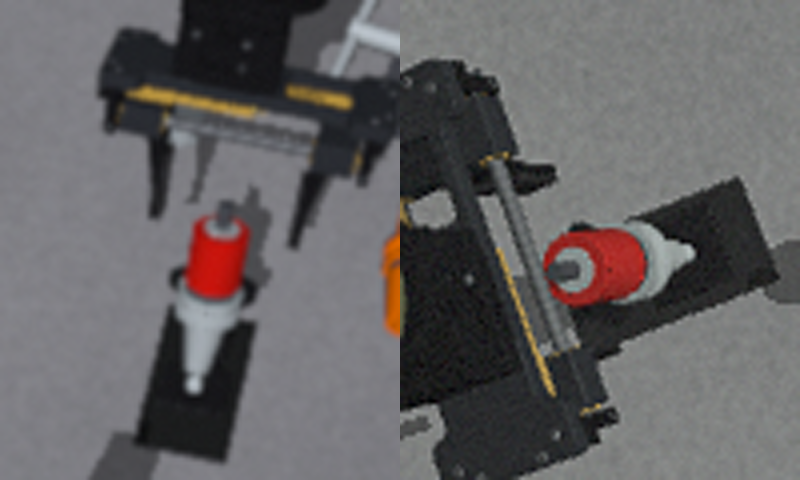

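The fingertips at scene (155,215) and (295,245) straddle the nut's top at (220,228), so the alignment is good. Next I go down and grip.

Request:
drive_tool:
  series: [0,0,0,0,0,0.3,1,0,0,0,0,0,0.6,1,0,0,0,0,0,0.9,1,0,0,0,0,0,1.0,1,0,0,0,0,0,1.0,1,0,0,0,0,0,1.0,1]

```text
time: 2.63
ee_pos: [0.5502, 0.2453, 0.1344]
eef_rot: [0.565, 0.807, -0.1, 0.142]
ft_force: [-0.5, -0.1, 0.7]
width: 0.087
grip_force: 0.0
```

Request:
drive_tool:
  series: [0,0,0,0,0,0,0,0,0,0,0,0,0,-0.2,0,0,0,0,0,0,-0.4,0,0,0,0,0,0,-0.6,0,0,0,0,0,0,-1,0,0,0,0,0,0,-1,0,0,0,0,0,0,-1,0,0,0,0,0,0,-1]
  grip_force: 40

```text
time: 3.3
ee_pos: [0.5502, 0.2454, 0.1348]
eef_rot: [0.565, 0.807, -0.099, 0.142]
ft_force: [-9.5, -6.0, 8.4]
width: 0.0417
grip_force: 5.8
```

```bash
python3 - <<'E'
from h import *
go(pose(-U,az),NUT)
E
```

```text
t 3.3 turn [-0.002 -0.009 -0.004] shift [ 0.022 -0.009  0.004] mm [ 0.867 -0.348  0.179]
```

Request:
drive_tool:
  series: [0,0,0,0,-0.02,0,-1,0,0,0,0,-0.02,0,-1,0,0,0,0,-0.02,0,-1,0,0,0,0,-0.02,0,-1]

```text
time: 3.63
ee_pos: [0.5494, 0.2449, 0.1348]
eef_rot: [0.565, 0.807, -0.1, 0.142]
ft_force: [-3.3, -3.0, 3.3]
width: 0.0389
grip_force: 40.0
```

Request:
drive_tool:
  series: [0,0,0,0,0,-0.2,-1,0,0,0,0,0,-0.5,-1,0,0,0,0,0,-0.9,-1,0,0,0,0,0,-1.4,-1,0,0,0,0,0,-2.0,-1,0,0,0,0,0,-2.6,-1,0,0,0,0,0,-3.1,-1,0,0,0,0,0,-3.4,-1,0,0,0,0,0,-3.5,-1,0,0,0,0,0,-3.5,-1]

```text
time: 4.47
ee_pos: [0.5331, 0.2909, 0.2669]
eef_rot: [0.565, 0.807, -0.099, 0.142]
ft_force: [0.4, -0.3, -7.4]
width: 0.0393
grip_force: 40.0
```

```bash
python3 - <<'E'
from h import *
D=np.array([0,0,-1.])
go(pose(D,np.radians(20)),np.array([.5,.25,.35]))
s=cv2.cvtColor(camera("scene"),cv2.COLOR_RGB2BGR);t=cv2.cvtColor(camera("top"),cv2.COLOR_RGB2BGR)
f=lambda im,x,y:cv2.resize(im[y:y+150,x:x+125],None,fx=3,fy=3,interpolation=cv2.INTER_CUBIC)
cv2.imwrite("pics/c3.png",np.hstack([f(s,300,50),f(t,165,100)]))
E
```

```text
t 4.4667 turn [0.016 3.978 0.006] shift [-1.371 -1.125 -1.795] mm [-54.831 -45.012 -71.811]
```

View pics/c3.png

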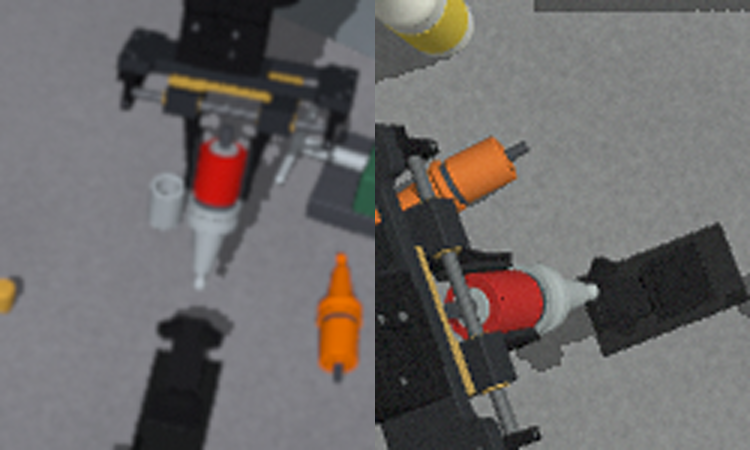

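The holder is gripped and out of the rest, with its stud at scene crop (200,285). I'll turn it upright and raise it.

Request:
drive_tool:
  series: [0,1,0,-0.35,-0.28,-0.45,-1,0,2,0,-0.7,-0.56,-0.9,-1,0,3,0,-1.05,-0.84,-1.35,-1,0,3.98,0,-1.37,-1.12,-1.8,-1,0,3.98,0,-1.37,-1.12,-1.8,-1,0,3.98,0,-1.37,-1.12,-1.8,-1]
  grip_force: 50

```text
time: 5.07
ee_pos: [0.5013, 0.2467, 0.3533]
eef_rot: [0.576, 0.818, 0.0, 0.001]
ft_force: [-0.7, 0.7, -7.7]
width: 0.0389
grip_force: 50.0
```

```bash
python3 - <<'E'
from h import *
D=np.array([0,0,-1.])
go(pose(D,np.radians(-10)),np.array([.6285,-.2354,.33]))
E
```

```text
t 5.0667 turn [0.023 0.007 5.942] shift [-12.419  -1.071   0.52 ] mm [-496.75   -42.84    20.816]
```

Request:
drive_tool:
  series: [0,0,0.2,-0.4,-0.03,0,-1,0,0,0.5,-1.1,-0.1,0,-1,0,0,0.9,-1.9,-0.16,0,-1,0,0,1.3,-2.7,-0.23,0,-1,0,0,1.7,-3.5,-0.3,0,-1,0,0,2.1,-4.3,-0.37,0,-1,0,0,2.4,-5.1,-0.44,0,-1,0,0,2.8,-5.9,-0.51,0,-1,0,0,3.2,-6.7,-0.58,0,-1,0,0,3.5,-7.3,-0.63,0,-1]

```text
time: 5.9
ee_pos: [0.5763, -0.0358, 0.3506]
eef_rot: [0.693, 0.721, -0.002, 0.0]
ft_force: [0.5, 0.4, -6.0]
width: 0.039
grip_force: 50.0
```

```bash
python3 - <<'E'
from h import *
D=np.array([0,0,-1.])
go(pose(D,np.radians(-10)),np.array([.6285,-.2354,.33]))
E
```

```text
t 5.9 turn [-0.033  0.043  2.468] shift [-5.037  1.102  0.453] mm [-201.471   44.094   18.127]
```

Request:
drive_tool:
  series: [0,0,0.4,-0.7,0.15,0,-1,0,0,0.8,-1.5,0.33,0,-1,0,0,1.2,-2.3,0.5,0,-1,0,0,1.6,-3.1,0.68,0,-1,0,0,2.0,-3.9,0.85,0,-1,0,0,2.3,-4.5,0.98,0.2,-1,0,0,2.4,-4.8,1.05,0.4,-1,0,0,2.4,-4.8,1.05,0.4,-1,0,0,2.4,-4.8,1.05,0.4,-1]

```text
time: 6.65
ee_pos: [0.6265, -0.2227, 0.3342]
eef_rot: [0.763, 0.646, -0.002, -0.001]
ft_force: [-0.1, 0.7, -5.8]
width: 0.0391
grip_force: 50.0
```

```bash
python3 - <<'E'
from h import *
D=np.array([0,0,-1.])
go(pose(D,np.radians(-10)),np.array([.6285,-.2354,.23]))
s=cv2.cvtColor(camera("scene"),cv2.COLOR_RGB2BGR);t=cv2.cvtColor(camera("top"),cv2.COLOR_RGB2BGR)
cv2.imwrite("pics/s4.png",s);cv2.imwrite("pics/t4.png",t)
f=lambda im,x,y:cv2.resize(im[y:y+150,x:x+130],None,fx=3,fy=3,interpolation=cv2.INTER_CUBIC)
cv2.imwrite("pics/c4.png",np.hstack([f(s,220,200),f(t,390,80)]))
E
```

```text
t 6.65 turn [-0.048  0.01   0.103] shift [-0.303  0.111  2.529] mm [-12.135   4.447 101.179]
```

View pics/c4.png

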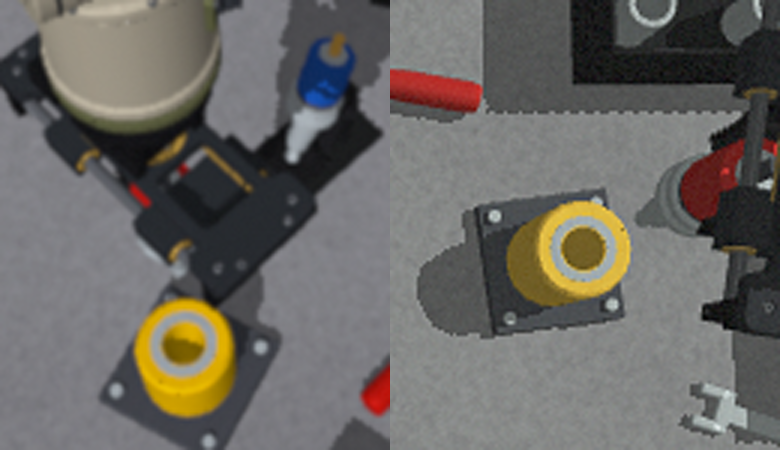

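The crops show the socket ring at scene (281,315) and top (454,163). The stud tip is near top (473,153), and the gripper mostly hides the holder in the scene view. I'll check how the holder sits in the hand from the stud.

```bash
python3 - <<'E'
from h import *
def proj(n,P):
    c=get_calibration(n); f=200/np.tan(np.radians(c["fovy"])/2)
    q=R.from_quat(c["rotation"]).inv().apply(np.array(P)-c["xyz"]); return np.array([c["cx"]-f*q[0]/q[2],c["cy"]+f*q[1]/q[2]])
s=telemetry.read_state();Rt=R.from_quat(s["eef_rot"]);g=s["ee_pos"]+Rt.apply([0,0,.003])
a=Rt.apply([0,0,1]);print("tool z",a)
for n in("scene","top"):
    o=[]
    for d in(.115,.097,.049,.029): o.append(proj(n,g+a*d))
    print(n,np.array(o).round(1).tolist())
s=cv2.imread("pics/s4.png");t=cv2.imread("pics/t4.png")
f=lambda im,x,y:cv2.resize(im[y:y+50,x:x+50],None,fx=8,fy=8,interpolation=cv2.INTER_CUBIC)
cv2.imwrite("pics/c5.png",np.hstack([f(s,255,265),f(t,465,125)]))
E
```

```text
tool z [-0.001  0.    -1.   ]
scene [[279.6, 287.5], [279.0, 284.3], [277.1, 275.2], [276.3, 271.1]]
top [[474.9, 152.4], [479.2, 150.7], [491.7, 145.7], [497.5, 143.4]]
```

View pics/c5.png

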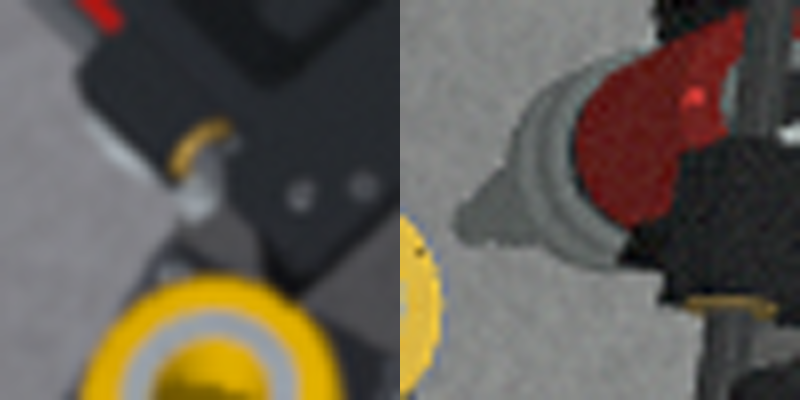

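```bash
python3 - <<'E'
from h import *
s=telemetry.read_state()
p,e=tri((279.5,289.5),(474.25,152.25)); print(p,e,p-s["ee_pos"])
go(pose(np.array([0,0,-1.]),np.radians(-10)),np.array([.6285,-.2354,.22]))
E
```

```text
[ 0.628 -0.223  0.212] 0.932339733832766 [ 0.001 -0.002 -0.124]
t 6.75 turn [-0.011 -0.002  0.13 ] shift [-0.34   0.093  2.829] mm [-13.581   3.725 113.149]
```

Request:
drive_tool:
  series: [0,0,0,-0.32,0.08,0,-1,0,0,0,-0.32,0.08,0.5,-1,0,0,0,-0.32,0.08,1.0,-1,0,0,0,-0.32,0.08,1.6,-1,0,0,0,-0.32,0.08,2.2,-1,0,0,0,-0.32,0.08,2.7,-1,0,0,0,-0.32,0.08,2.7,-1,0,0,0,-0.32,0.08,2.7,-1,0,0,0,-0.32,0.08,2.7,-1]

```text
time: 7.5
ee_pos: [0.6286, -0.2365, 0.231]
eef_rot: [0.763, 0.646, 0.001, 0.001]
ft_force: [-0.3, -0.6, -5.5]
width: 0.0393
grip_force: 50.0
```

```bash
python3 - <<'E'
from h import *
go(pose(np.array([0,0,-1.]),np.radians(-10)),np.array([.6285,-.2354,.133]))
s=cv2.cvtColor(camera("scene"),cv2.COLOR_RGB2BGR);t=cv2.cvtColor(camera("top"),cv2.COLOR_RGB2BGR)
cv2.imwrite("pics/s6.png",s);cv2.imwrite("pics/t6.png",t)
f=lambda im,x,y:cv2.resize(im[y:y+80,x:x+80],None,fx=5,fy=5,interpolation=cv2.INTER_CUBIC)
cv2.imwrite("pics/c6.png",np.hstack([f(s,240,265),f(t,425,120)]))
E
```

```text
t 7.5 turn [0.034 0.008 0.109] shift [ 0.029 -0.014  2.375] mm [ 1.173 -0.566 95.014]
```

View pics/c6.png

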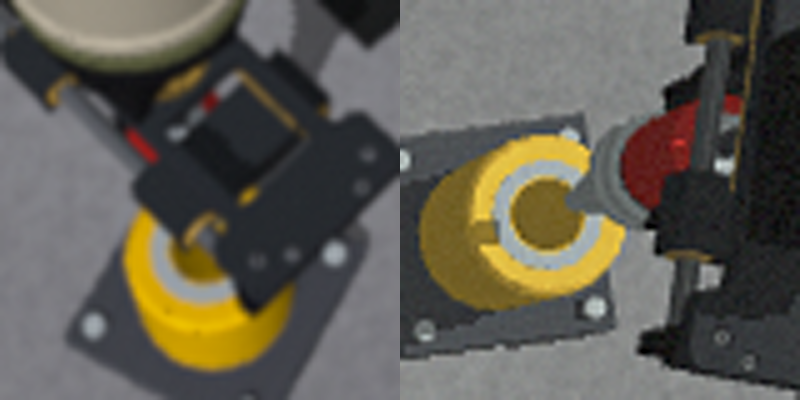

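The stud tip is over the mouth, at top crop (570,200) beside the hole's edge. That is parallax from about 30 mm of height and matches the prediction. I'll lower it in stages and watch the force.

Request:
drive_tool:
  series: [0,0,0,0.04,-0.01,0.1,-1,0,0,0,0.04,-0.01,0.4,-1,0,0,0,0.04,-0.01,0.7,-1,0,0,0,0.04,-0.01,1.0,-1,0,0,0,0.04,-0.01,1.3,-1,0,0,0,0.04,-0.01,1.5,-1,0,0,0,0.04,-0.01,1.5,-1,0,0,0,0.04,-0.01,1.5,-1]

```text
time: 8.27
ee_pos: [0.6275, -0.2351, 0.1684]
eef_rot: [0.763, 0.646, -0.0, 0.0]
ft_force: [-0.2, -0.1, -5.3]
width: 0.0392
grip_force: 50.0
```

Request:
drive_tool:
  series: [0,0,0,0,0.02,0.1,-1,0,0,0,0,0.02,0.2,-1,0,0,0,0,0.02,0.3,-1,0,0,0,0,0.02,0.4,-1,0,0,0,0,0.02,0.45,-1,0,0,0,0,0.02,0.45,-1]

```text
time: 8.77
ee_pos: [0.6283, -0.2351, 0.1504]
eef_rot: [0.763, 0.646, -0.0, 0.0]
ft_force: [0.1, 0.3, -5.7]
width: 0.039
grip_force: 50.0
```

Request:
drive_tool:
  series: [0,0,0,0,0,0.06,-1,0,0,0,0,0,0.12,-1,0,0,0,0,0,0.18,-1,0,0,0,0,0,0.2,-1,0,0,0,0,0,0.2,-1]

```text
time: 9.18
ee_pos: [0.6284, -0.2352, 0.1428]
eef_rot: [0.763, 0.646, -0.0, 0.0]
ft_force: [-0.1, -0.5, -6.9]
width: 0.0392
grip_force: 50.0
```

Request:
drive_tool:
  series: [0,0,0,0,0,0.04,-1,0,0,0,0,0,0.08,-1,0,0,0,0,0,0.12,-1,0,0,0,0,0,0.12,-1]

```text
time: 9.52
ee_pos: [0.6284, -0.2352, 0.1378]
eef_rot: [0.763, 0.646, -0.0, 0.0]
ft_force: [0.1, 0.8, -6.4]
width: 0.039
grip_force: 50.0
```

Request:
drive_tool:
  series: [0,0,0,0,0,0.03,-1,0,0,0,0,0,0.06,-1,0,0,0,0,0,0.08,-1,0,0,0,0,0,0.08,-1]

```text
time: 9.85
ee_pos: [0.6283, -0.2355, 0.1349]
eef_rot: [0.763, 0.646, -0.0, 0.0]
ft_force: [-1.7, -0.8, -7.2]
width: 0.0391
grip_force: 50.0
```

Request:
drive_tool:
  series: [0,0,0,0,0,0.02,-1,0,0,0,0,0,0.04,-1,0,0,0,0,0,0.05,-1,0,0,0,0,0,0.05,-1]

```text
time: 10.18
ee_pos: [0.6283, -0.2356, 0.1337]
eef_rot: [0.763, 0.646, -0.0, 0.0]
ft_force: [-5.4, -0.0, 2.1]
width: 0.039
grip_force: 50.0
```

Request:
drive_tool:
  series: [0,0,0,0,-0.02,0.02,-1,0,0,0,0,-0.02,0.04,-1,0,0,0,0,-0.02,0.04,-1]

```text
time: 10.43
ee_pos: [0.6283, -0.2356, 0.1336]
eef_rot: [0.763, 0.646, 0.001, 0.001]
ft_force: [-7.1, 2.2, 11.6]
width: 0.0391
grip_force: 50.1
```

Firm contact at the expected height, so the flange is home. I'll ease the push and release.

Request:
drive_tool:
  series: [0,0,0,0,0,-0.03,-1,0,0,0,0,0,-0.03,-1,0,0,0,0,0,-0.03,-1]
  grip_force: 5

```text
time: 10.68
ee_pos: [0.6283, -0.2355, 0.1335]
eef_rot: [0.763, 0.646, 0.0, 0.001]
ft_force: [-2.9, -0.2, 4.9]
width: 0.0398
grip_force: 5.0
```

Request:
drive_tool:
  series: [0,0,0,0,0,0,0.2,0,0,0,0,0,0,0.6,0,0,0,0,0,0,1,0,0,0,0,0,0,1,0,0,0,0,0,0,1,0,0,0,0,0,0,1,0,0,0,0,0,0,1]

```text
time: 11.27
ee_pos: [0.6278, -0.2351, 0.1326]
eef_rot: [0.763, 0.646, 0.0, 0.0]
ft_force: [0.1, 0.2, 0.2]
width: 0.0787
grip_force: 0.0
```

Next I go straight up 140 mm and look.

Request:
drive_tool:
  series: [0,0,0,0,0,-0.3,1,0,0,0,0,0,-0.8,1,0,0,0,0,0,-1.4,1,0,0,0,0,0,-2.1,1,0,0,0,0,0,-2.8,1,0,0,0,0,0,-3.5,1,0,0,0,0,0,-3.5,1]

```text
time: 11.85
ee_pos: [0.6292, -0.2364, 0.2801]
eef_rot: [0.763, 0.646, 0.002, 0.004]
ft_force: [0.9, -1.0, -0.3]
width: 0.0867
grip_force: 0.0
```

Request:
drive_tool:
  series: [0,0,0,0.5,-0.5,0,1,0,0,0,1,-1,0,1,0,0,0,1.5,-1.5,0,1,0,0,0,2,-2,0,1,0,0,0,2.5,-2.5,0,1,0,0,0,3,-3,0,1,0,0,0,3,-3,0,1,0,0,0,3,-3,0,1,0,0,0,3,-3,0,1]

```text
time: 12.6
ee_pos: [0.5294, -0.0974, 0.2733]
eef_rot: [0.763, 0.646, 0.001, 0.001]
ft_force: [0.4, -0.2, -0.1]
width: 0.087
grip_force: 0.0
```

```bash
python3 - <<'E'
from h import *
s=cv2.cvtColor(camera("scene"),cv2.COLOR_RGB2BGR);t=cv2.cvtColor(camera("top"),cv2.COLOR_RGB2BGR)
f=lambda im,x,y:cv2.resize(im[y:y+180,x:x+130],None,fx=3,fy=3,interpolation=cv2.INTER_CUBIC)
cv2.imwrite("pics/c7.png",np.hstack([f(s,240,190),f(t,390,80)]))
print(telemetry.read_state()["time"],abs(telemetry.read_state()["joint_vel"]).max())
E
```

```text
12.7 0.008635602620250154
```

View pics/c7.png

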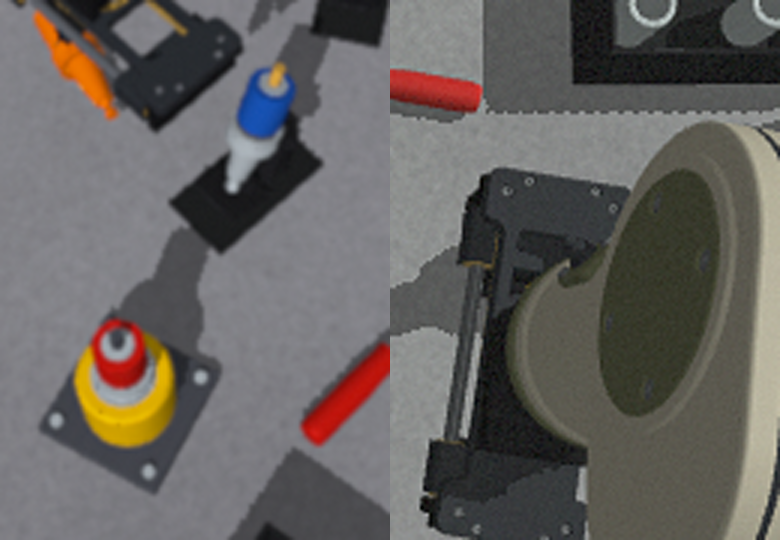

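The red-nut holder stands upright in the socket, with its flange flat on the yellow top (scene crop 122,385). The blue holder is undisturbed and the arm is clear, so I'm handing in.

```bash
python3 -c "
from bench import r
print(r.close_job())"
```

```text
the job is handed in; nothing more can be done
None
```

The red-nut holder is upright and fully home in the yellow socket, released only after firm contact; the blue holder is still in its rest, and the job was handed in at about 12.7 s (no verdict was returned).

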